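Rake washed hub nuts into an even layer on the drain board

ROBOT

A 6-joint arm with a two-finger parallel gripper is mounted at the origin on the work surface. World frame = base frame: x ahead of the robot, y to its left, z up, the work surface at z = 0. Lengths are in m, angles in rad, forces in N, time in s.
With the tool pointing down it reaches from about 0.25 to 0.775 m from the base axis. Payload 4 kg.
Tool frame: the origin (TCP) lies at the very end of the fingers, on their centre line; the grasp point (between the pads) lies 19 mm behind it; x points along the fingers, z is the direction in which the jaws open and shut, and the axes are right-handed (so a half turn about x gives the same grasp; the last joint's range is limited). The gripper opens to 94 mm and grips with 3 to 60 N. Pads are 16 mm wide; open, the fingers measure 119 mm over their backs; the gripper's body (75 mm by 177 mm) begins 78 mm behind the grasp point.
Start: joints at [-1.234, 0.087, 1.371, -0, 1.684, -0.103], TCP at [0.234, -0.498, 0.206] pointing down, gripper open.
Joint ranges: [-3.1, 3.1], [-0.76, 2.03], [0.27, 2.55], [-1.08, 4.22], [0.17, 2.65], [-2.57, 2.57]. Speed limits (rad/s): [2.79, 2.79, 3.14, 3.14, 3.14, 3.14].

INTERFACE

Orientations are given as [roll, pitch, yaw] about the fixed x, y, z axes, in that order (R = Rz(yaw) Ry(pitch) Rx(roll)).
In Python, from workcell import arm gives the robot as it stands. Calls block until the motion is done:
- arm.move_ptp(position, orientation): joint-space move of the TCP to a pose.
- arm.move_l(position, rotation=None, velocity=0.15): straight line of the TCP; rotation=None keeps the orientation; velocity is the mean speed in m/s.
- arm.goto_joints(angles): joint-space move.
- arm.open_gripper() and arm.grab(f_grip=None): open the fingers fully, or close them until they stop; f_grip is the grip in N (None keeps the last).
- arm.sleep(seconds).
- arm.ik(position, orientation): joint angles nearest the present ones, or None.
- arm.get_image(name): name is "scene" or "top" or "wrist"; returns the picture (400x640x3 uint8, blue, green, red); there is no depth.
- arm.calibration(name): a dict with "fov_y" (degrees; the focal length in pixels is half the picture's height over the tangent of half this angle, whatever the lens; pixels are square), "cx", "cy" (the principal point, pixels), "dist" ([k1, k2, p1, p2, k3] as OpenCV has them; the pictures are not rectified), "R" (3x3) and "t" (3): a world point X has camera coordinates R X + t. Camera axes: x right, y down, z forward; pixel columns grow to the right and rows downward; lengths in m; the calibration is good to about 2 mm. A picture is of the moment at which its call begins: read the wrist's pose just before it. calibration takes no time and is no camera call; for the wrist camera it gives the pose at the moment of the call.
A pose or a line that the arm cannot do raises arm.MotionError and nothing moves.
- arm.hand_in(): hands the job in, once; it reports no verdict.
Readings, each from a call of its own:
- arm.read_time_s(): time.
- arm.read_joint_pos(): joint angles.
- arm.read_qvel(): joint speeds.
- arm.read_joint_efforts(): joint torques, N m.
- arm.read_eef_pos(): TCP position.
- arm.read_tcp_rot(): TCP orientation.
- arm.read_contact_force(): force on the tool from outside, world axes, zero at the start.
- arm.read_moment(): the same for the moment, N m.
- arm.read_finger_gap(): finger opening in m.
Only numpy, scipy, OpenCV 4.12 (cv2) and the standard library are available. Lean on these libraries where they do the work, as an engineer would, in place of code of your own. Each camera call takes 0.05 s, during which the arm holds its last target.

TASK

Take the red hand rake from its stand and, with its tines kept lightly on the black drain board as you draw it and never leaning hard on it, rake the heaped washed nuts out so that they dry in one even layer: none on top of another, and about a third of them in each of the three sections between the yellow lines (at least two in each). Move the nuts with the rake only, hang the rake back upright in its stand, and leave the other things on the shelf alone.

Things in the scene. Friction and masses are not known exactly. Their poses are not given: they have to be found in the camera images.
- tray: Blue open tray fixed to the shelf, 150 x 290 mm outside (x by y), walls 4 mm thick and 55 mm high; origin at the centre of its underside, z up, y along its length. In it lies a black drain board 136 x 276 mm with two yellow lines across it, at y = -46 and +46 mm of the tray, that mark three equal sections. The nuts are heaped in the section at the -y end
- board_near (a point): Point on the top of the black drain board under the heap, on the tray's centre line at y = -88 mm, 26 mm above the tray's underside, true within 1 mm. The board is level from the -y end to y = -40 mm; there it is folded, and the rest runs straight towards +y at an unmeasured slope, anywhere from 0.06 rad falling to 0.12 rad rising (level across): its height must be felt
- tray_mid (a point): Middle of the tray's mouth, 55 mm above its underside. The drain board below is on springy feet: it sinks straight down 1 mm for each 6 N pressed on it, and the rake must not press on it with more than 12 N; 2 to 7 N is right
- stand: Fixed stand for the rake: foot 150 x 60 mm and two parallel upright rails along its x, each 14 mm thick, tops 52 mm above the shelf, with an 18 mm slot between them. Origin at the centre of its underside. The rake hangs with its tines in the slot and its bar resting on both rails, tine tips about 10 mm above the shelf; its x is parallel to the stand's x
- rake: Hand rake with a red bar, loose, 0.32 kg; origin at the tine tips, middle of the row; z up along the handle. Five round steel tines of 8 mm diameter with rounded ends, 28 mm apart in a row along x (120 mm in all), standing 42 mm below the bar. Bar 124 (x) x 32 (y) x 14 mm, from z = 42 to 56 mm; upright flat wooden handle above it 56 (x) x 24 (y) mm, from z = 56 to 136 mm. It is drawn along its y and is best held across the 24 mm thickness, closing along y
- rake_grip (a point): Middle of the rake's wooden handle, 102 mm above the tine tips
- rake_tips (a point): Middle of the row of tine tips, at the very ends of the tines
- nut1_mid (a point): Centre of steel hex nut 1 of nine identical loose ones: 30 mm across flats, 34.6 mm across corners, 16 mm thick, about 60 g; its z is the nut's axis. It starts flat on the board, in the row of three next to the tray's -y end wall
- nut2_mid (a point): Centre of steel hex nut 2 of nine identical loose ones: 30 mm across flats, 34.6 mm across corners, 16 mm thick, about 60 g; its z is the nut's axis. It starts flat on the board, in the row of three next to the tray's -y end wall
- nut3_mid (a point): Centre of steel hex nut 3 of nine identical loose ones: 30 mm across flats, 34.6 mm across corners, 16 mm thick, about 60 g; its z is the nut's axis. It starts flat on the board, in the row of three next to the tray's -y end wall
- nut4_mid (a point): Centre of steel hex nut 4 of nine identical loose ones: 30 mm across flats, 34.6 mm across corners, 16 mm thick, about 60 g; its z is the nut's axis. It starts flat on the board, in the second row of three, some 54 mm from the first row
- nut5_mid (a point): Centre of steel hex nut 5 of nine identical loose ones: 30 mm across flats, 34.6 mm across corners, 16 mm thick, about 60 g; its z is the nut's axis. It starts flat on the board, in the second row of three, some 54 mm from the first row
- nut6_mid (a point): Centre of steel hex nut 6 of nine identical loose ones: 30 mm across flats, 34.6 mm across corners, 16 mm thick, about 60 g; its z is the nut's axis. It starts flat on the board, in the second row of three, some 54 mm from the first row
- nut7_mid (a point): Centre of steel hex nut 7 of nine identical loose ones: 30 mm across flats, 34.6 mm across corners, 16 mm thick, about 60 g; its z is the nut's axis. It starts lying on top of a nut of the second row
- nut8_mid (a point): Centre of steel hex nut 8 of nine identical loose ones: 30 mm across flats, 34.6 mm across corners, 16 mm thick, about 60 g; its z is the nut's axis. It starts lying on top of a nut of the second row
- nut9_mid (a point): Centre of steel hex nut 9 of nine identical loose ones: 30 mm across flats, 34.6 mm across corners, 16 mm thick, about 60 g; its z is the nut's axis. It starts lying on top of a nut of the second row
- charger: Grey plastic battery charger box, 100 x 170 x 70 mm, a bystander to be left where it is; origin at the middle of its underside
- fusecase: Closed black plastic fuse case, 77 x 122 x 34 mm, a bystander to be left where it is; origin at the middle of its underside
- clamp: Red spring clamp lying flat, about 150 x 80 x 28 mm, a bystander to be left where it is; origin at the middle of its underside
- torch: Aluminium torch lying on the shelf, 145 mm long, 40 mm thick, a bystander to be left where it is; origin at the middle of its underside

How it is judged:
By the outcome, as a careful person would: the job done as asked, in the order asked, and still so for the second after the job is handed in, with the robot touching nothing.
It also fails if it takes over 72 s, if anything falls off the work surface, if the arm or the gripper's body presses on something with over 40 N, if the wrist force passes 120 N, or if a joint passes its speed limit or range.

## Working session

There is one attempt and no reset: what is moved stays moved. The work goes in short steps, each a Python script; the robot and the scene stay as the last script left them, time stands still between calls to the robot, and variables do not carry over. Pictures are saved under pics/ and viewed, and the job is handed in when it is done.

```bash
ls; mkdir -p pics
python3 - <<'E'
from workcell import arm
import cv2,numpy as np
for n in ["scene","top","wrist"]:
    im=arm.get_image(n); cv2.imwrite(f"pics/{n}0.png",im)
    c=arm.calibration(n); print(n,{k:np.round(v,3).tolist() for k,v in c.items()})
print(arm.read_time_s(),arm.read_contact_force(),arm.read_eef_pos(),arm.read_tcp_rot())
E
```

```text
pics
scene {'fov_y': 46.383, 'cx': 319.797, 'cy': 193.734, 'dist': [0.025, 0.0, 0.0, 0.0, 0.0], 'R': [[0.258, 0.966, 0.009], [0.835, -0.218, -0.506], [-0.487, 0.138, -0.863]], 't': [-0.106, -0.476, 1.357]}
top {'fov_y': 43.977, 'cx': 321.07, 'cy': 198.84, 'dist': [-0.005, 0.0, 0.0, 0.0, 0.0], 'R': [[-0.053, -0.999, 0.005], [-0.975, 0.05, -0.218], [0.217, -0.017, -0.976]], 't': [-0.041, 0.616, 1.119]}
wrist {'fov_y': 58.995, 'cx': 322.212, 'cy': 195.84, 'dist': [0.019, 0.0, 0.0, 0.0, 0.0], 'R': [[0.426, -0.905, -0.001], [-0.876, -0.412, 0.249], [-0.226, -0.105, -0.969]], 't': [-0.549, -0.026, 0.39]}
0.15 [-0.8546552  -0.52699414  1.05034426] [ 0.23402493 -0.49728327  0.20458314] [3.03613706 1.56912106 1.90513155]
```

View pics/scene0.png

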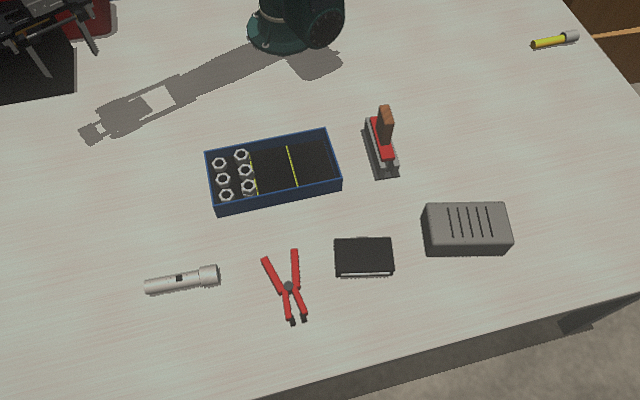

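View pics/top0.png

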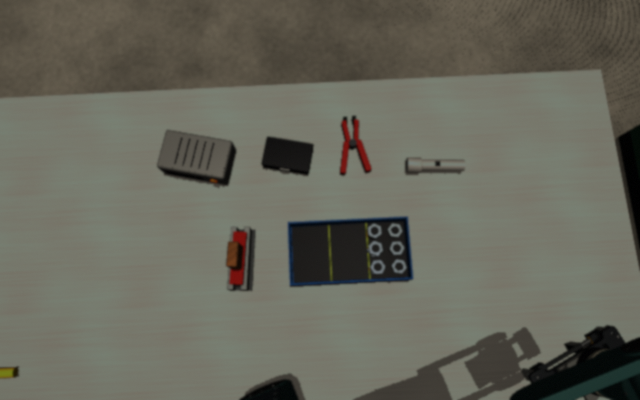

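View pics/wrist0.png

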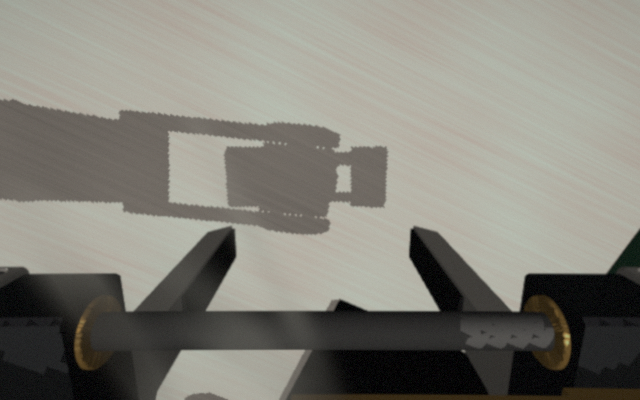

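```bash
cat > h.py <<'E'
import numpy as np, cv2
from scipy.spatial.transform import Rotation as Rn
def K(c):
    f=200/np.tan(np.radians(c["fov_y"])/2)
    return np.array([[f,0,c["cx"]],[0,f,c["cy"]],[0,0,1]])
def cast(c,px,z):
    p=cv2.undistortPoints(np.array(px,float).reshape(-1,1,2),K(c),np.array(c["dist"],float)).reshape(-1,2)
    R=np.array(c["R"]);t=np.array(c["t"])
    d=np.c_[p,np.ones(len(p))]@R; o=-R.T@t
    s=(z-o[2])/d[:,2]; return (o+d*s[:,None])
def proj(c,X):
    R=np.array(c["R"]);r,_=cv2.Rodrigues(R)
    return cv2.projectPoints(np.array(X,float).reshape(-1,1,3),r,np.array(c["t"],float),K(c),np.array(c["dist"],float))[0].reshape(-1,2)
def rpy(ang, tilt=0, sgn=1):
    """tool down; jaw dir (tool z) at world angle ang; tilt about the horizontal axis perpendicular"""
    z=sgn*np.array([np.cos(ang),np.sin(ang),0]); x=np.array([0,0,-1.]); y=np.cross(z,x)
    return Rn.from_matrix(np.c_[x,y,z]).as_euler('xyz')
def rect(mask):
    cs,_=cv2.findContours(mask,cv2.RETR_EXTERNAL,cv2.CHAIN_APPROX_NONE)
    cs=sorted(cs,key=cv2.contourArea)[::-1]
    return cs
E
python3 - <<'E'
from h import *
from workcell import arm
for n in ["scene","top"]:
    c=arm.calibration(n); im=cv2.imread(f"pics/{n}0.png"); hsv=cv2.cvtColor(im,cv2.COLOR_BGR2HSV)
    m=cv2.inRange(hsv,(100,110,30),(130,255,255))
    k=rect(m)[0]; h=cv2.convexHull(k); print(n,cv2.contourArea(k))
    q=cv2.approxPolyDP(h,0.02*cv2.arcLength(h,True),True).reshape(-1,2); print(q.tolist()); print(np.round(cast(c,q,0.055),4).tolist())
    m=cv2.inRange(hsv,(0,150,80),(6,255,255))|cv2.inRange(hsv,(172,150,80),(180,255,255))
    for k in rect(m)[:3]:
        print('red',cv2.contourArea(k),cv2.minAreaRect(k))
    m=cv2.inRange(hsv,(25,120,80),(35,255,255))
    for k in rect(m)[:4]:
        print('yel',cv2.contourArea(k),cv2.minAreaRect(k)[0], cast(c,cv2.minAreaRect(k)[0],.026))
    a=(200,120,360,220) if n=='scene' else (280,205,420,295)
    s=im[a[1]:a[3],a[0]:a[2]]; cv2.imwrite(f"pics/{n}_z.png",cv2.resize(s,None,fx=5,fy=5,interpolation=cv2.INTER_CUBIC))
    a=(340,90,420,190) if n=='scene' else (210,210,270,300)
    s=im[a[1]:a[3],a[0]:a[2]]; cv2.imwrite(f"pics/{n}_r.png",cv2.resize(s,None,fx=6,fy=6,interpolation=cv2.INTER_CUBIC))
E
```

```text
scene 111.0
[[325, 128], [341, 178], [213, 205], [205, 151]]
[[0.4197, 0.0103, 0.055], [0.5637, 0.0078, 0.055], [0.5602, -0.2762, 0.055], [0.415, -0.2731, 0.055]]
red 356.5 ((278.7948303222656, 286.4320983886719), (64.98883056640625, 11.358988761901855), 66.31791687011719)
red 343.5 ((296.0857849121094, 281.2194519042969), (64.92984008789062, 11.074362754821777), 81.17961883544922)
red 207.5 ((381.9056091308594, 137.1697998046875), (44.779541015625, 12.91189193725586), 74.05460357666016)
yel 122.5 (548.8461303710938, 39.23076629638672) [[0.25523694 0.69939684 0.026     ]]
yel 42.5 (291.5377502441406, 165.63206481933594) [[ 0.48472996 -0.08765507  0.026     ]]
yel 4.5 (250.80770874023438, 164.03848266601562) [[ 0.45653199 -0.17833064  0.026     ]]
yel 3.5 (257.0, 190.5) [[ 0.53067011 -0.1782024   0.026     ]]
top 7342.0
[[406, 218], [411, 278], [290, 283], [289, 223]]
[[0.5585, -0.2747, 0.055], [0.4156, -0.2736, 0.055], [0.419, 0.0098, 0.055], [0.561, 0.0067, 0.055]]
red 306.0 ((237.84930419921875, 257.4091796875), (13.195782661437988, 52.52078628540039), 4.513988018035889)
red 191.0 ((345.1386413574219, 146.53810119628906), (7.416599273681641, 51.05596160888672), 1.3322197198867798)
red 186.5 ((359.8515625, 144.73252868652344), (52.189353942871094, 7.6899824142456055), 74.53878784179688)
yel 88.0 (6.0, 373.0) [[0.25009801 0.67186616 0.026     ]]
yel 2.0 (368.5, 264.0) [[ 0.45583465 -0.17954703  0.026     ]]
yel 1.5 (330.5, 270.5) [[ 0.44509195 -0.08704168  0.026     ]]
yel 0.0 (329.0, 234.5) [[ 0.53249679 -0.08834753  0.026     ]]
```

View pics/scene_z.png

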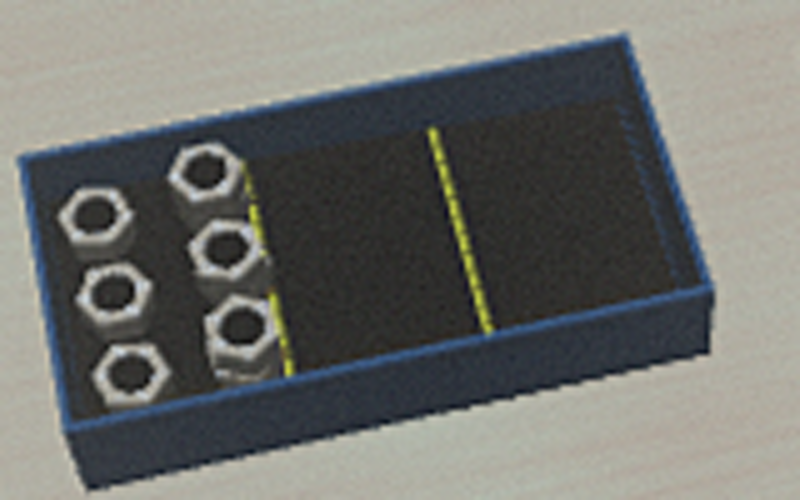

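View pics/top_z.png

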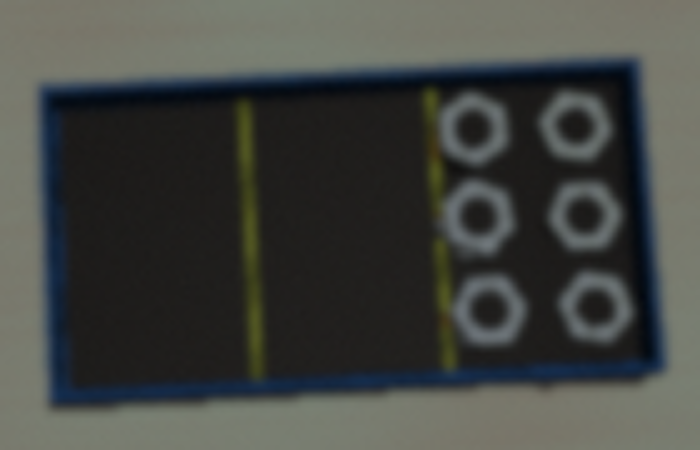

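View pics/scene_r.png

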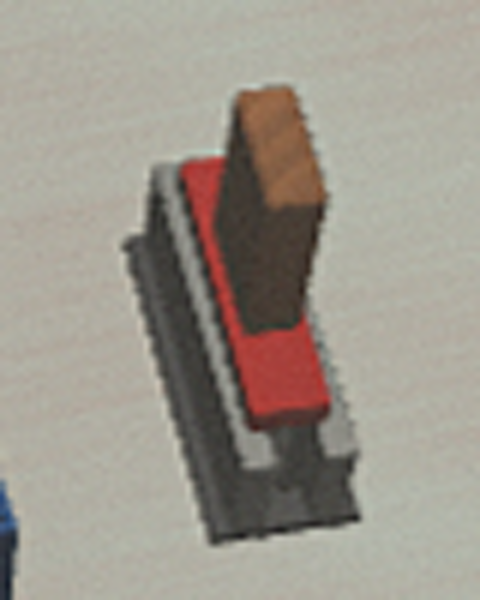

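View pics/top_r.png

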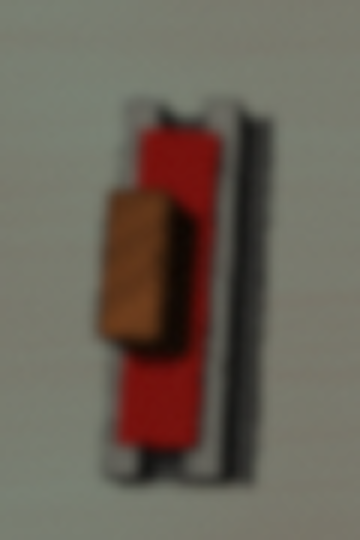

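Run:
```python
from h import *
from workcell import arm
c=arm.calibration("top")
f=lambda o,l:(np.array(o)+(np.array(l)+.5)/6-.5)
print("top handle",cast(c,f((210,210),[(112,190),(166,198),(157,345),(100,332)]),.146).round(4).tolist())
print("top bar",cast(c,f((210,210),[(143,130),(219,133),(196,447),(118,443)]),.066).round(4).tolist())
print("top rails ends",cast(c,f((210,210),[(123,102),(243,100),(218,478),(106,475)]),.052).round(4).tolist())
c=arm.calibration("scene")
print("scene handle",cast(c,f((340,90),[(240,92),(292,88),(325,195),(272,205)]),.146).round(4).tolist())
print("scene bar diag",cast(c,f((340,90),[(182,162),(330,408),(252,418)]),.066).round(4).tolist())
```

```text
top handle [[0.5114, 0.1365, 0.146], [0.5074, 0.1169, 0.146], [0.4542, 0.121, 0.146], [0.46, 0.1415, 0.146]]
top bar [[0.5461, 0.1381, 0.066], [0.5433, 0.1082, 0.066], [0.4217, 0.1195, 0.066], [0.4247, 0.1495, 0.066]]
top rails ends [[0.5601, 0.1482, 0.052], [0.5584, 0.1003, 0.052], [0.4101, 0.1133, 0.052], [0.4135, 0.1567, 0.052]]
scene handle [[0.4573, 0.1223, 0.146], [0.4603, 0.1414, 0.146], [0.5104, 0.1364, 0.146], [0.51, 0.1166, 0.146]]
scene bar diag [[0.4218, 0.1202, 0.066], [0.5486, 0.1373, 0.066], [0.5455, 0.1075, 0.066]]
```

```bash
cat >> h.py <<'E'
YR=-0.085; RC=np.array([0.484,0.129])
YT=-0.012; TC=np.array([0.489,-0.1329])
def tray(x,y):  # tray xy -> world xy
    c,s=np.cos(YT),np.sin(YT); return TC+np.array([c*x-s*y, s*x+c*y])
E
python3 - <<'E'
from h import *
from workcell import arm
for s in (1,-1): print(s,arm.ik([*RC,.2],rpy(np.pi/2+YR,sgn=s)),arm.ik([*tray(0,0),.12],rpy(np.pi/2+YT,sgn=s)))
t=arm.read_time_s()
s=1 if abs(arm.ik([*RC,.2],rpy(np.pi/2+YR,sgn=1))[5])<abs(arm.ik([*RC,.2],rpy(np.pi/2+YR,sgn=-1))[5]) else -1
print('use',s)
arm.move_ptp([*RC,.21],rpy(np.pi/2+YR,sgn=s)); print(arm.read_time_s()-t)
cv2.imwrite("pics/w1.png",arm.get_image("wrist"))
print(arm.read_eef_pos(),[np.round(arm.read_contact_force(),2).tolist() for _ in range(4)],arm.read_time_s())
E
```

```text
1 [ 1.47234468e-01 -2.14096258e-02  1.49331356e+00 -4.44089210e-16
  1.66968872e+00 -1.33856186e+00] [-3.77297703e-01  2.40484306e-02  1.60745073e+00 -4.44089210e-16
  1.51009349e+00 -1.93609403e+00]
-1 [ 1.47234468e-01 -2.14096258e-02  1.49331356e+00 -4.44089210e-16
  1.66968872e+00  1.80303079e+00] [-0.3772977   0.02404843  1.60745073  0.          1.51009349  1.20549862]
use 1
2.4
[0.48425908 0.12824662 0.20995627] [[-0.03, -0.27, 0.18], [-0.03, -0.27, 0.18], [-0.03, -0.27, 0.18], [-0.03, -0.27, 0.18]] 2.6<sys>:0: UserWarning: Gimbal lock detected. Setting third angle to zero since it is not possible to uniquely determine all angles.
```

View pics/w1.png

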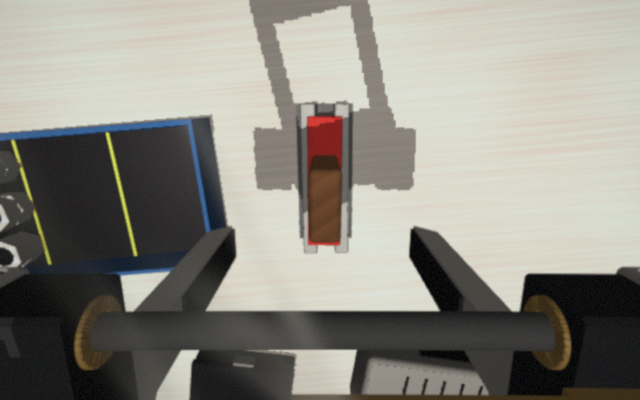

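```bash
sed -i '1i import warnings; warnings.filterwarnings("ignore")' h.py
python3 - <<'E'
from h import *
from workcell import arm
arm.move_l([*RC,.093],velocity=.12)
print(arm.read_contact_force())
arm.grab(50); print('gap',arm.read_finger_gap(),arm.read_contact_force())
arm.move_l([*RC,.110],velocity=.08); print(arm.read_contact_force())
arm.move_l([*RC,.19],velocity=.15); arm.sleep(.2)
print(arm.read_contact_force(),arm.read_moment(),arm.read_finger_gap(),arm.read_eef_pos(),arm.read_time_s())
p=arm.read_time_s()
arm.move_l([*RC,.19],velocity=.15) if 0 else None
for n in("scene","top"): cv2.imwrite(f"pics/{n}2.png",arm.get_image(n))
im=cv2.imread("pics/scene2.png")[60:200,180:440]; cv2.imwrite("pics/s2z.png",cv2.resize(im,None,fx=3,fy=3))
E
```

```text
[0.70864624 0.37133138 0.26194643]
gap 0.023875788622331955 [ 0.24918184  0.44806537 -0.0203959 ]
[-0.13551317  0.14778559 -2.97240505]
[ 0.58186748  0.14837698 -2.18550232] [ 0.06001804 -0.12202307  0.03131811] 0.02368989721188171 [0.48319295 0.12888793 0.18833666] 6.05
```

View pics/s2z.png

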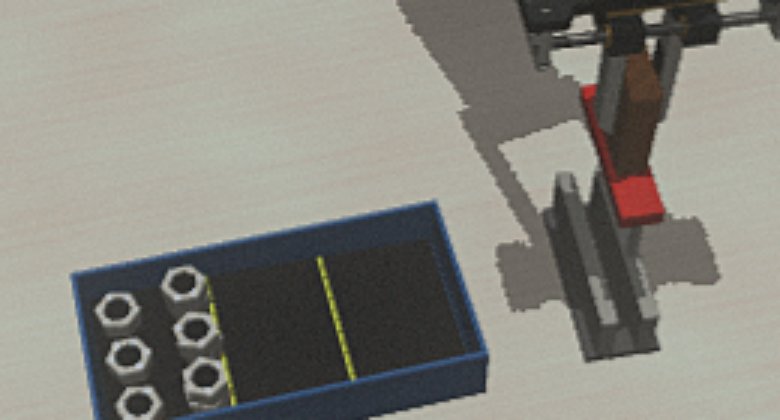

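```bash
cat >> h.py <<'E'
def totray(w):
    c,s=np.cos(YT),np.sin(YT); d=np.asarray(w)[:,:2]-TC; return np.c_[c*d[:,0]+s*d[:,1], -s*d[:,0]+c*d[:,1]]
E
python3 - <<'E'
from h import *
from workcell import arm
f=lambda o,l:(np.array(o)+(np.array(l)+.5)/5-.5)
c=arm.calibration("top")
print(totray(cast(c,f((280,205),[(474,129),(480,217),(490,311)]),.058)).round(4).tolist(),totray(cast(c,f((280,205),[(576,126),(585,216),(596,307)]),.042)).round(4).tolist())
c=arm.calibration("scene")
print(totray(cast(c,f((200,120),[(206,171),(227,251),(241,327)]),.058)).round(4).tolist(),totray(cast(c,f((200,120),[(96,215),(114,294),(131,373)]),.042)).round(4).tolist())
# yellow lines at z .026
print('lines', totray(cast(c,f((200,120),[(432,128),(489,332),(290,374)]),.026)).round(4).tolist())
E
```

```text
[[0.0438, -0.0627], [0.0016, -0.0628], [-0.0427, -0.0647]] [[0.0457, -0.114], [0.0019, -0.1152], [-0.0416, -0.1172]]
[[-0.0428, -0.063], [0.0025, -0.0611], [0.0432, -0.0619]] [[-0.0422, -0.1161], [0.0022, -0.1143], [0.0448, -0.113]]
lines [[-0.0653, 0.0451], [0.0526, 0.0461], [0.0526, -0.0453]]
```

```bash
cat >> h.py <<'E'
from workcell import arm
import json
OFF=0.083
ROT=rpy(np.pi/2+YT,sgn=1)
def go(x,y,tz,v=.1):
    """x,y in tray mm, tz tip height mm above table"""
    w=tray(x/1e3,y/1e3); arm.move_l([w[0],w[1],tz/1e3+OFF],ROT,velocity=v)
def fz(n=3,dt=.01):
    a=[]
    for _ in range(n): a.append(arm.read_contact_force()); arm.sleep(dt)
    return np.mean(a,0)
def tare():
    arm.sleep(.15); t=fz(12,.02); json.dump(t.tolist(),open('tare.json','w')); return t
def press(n=3,dt=.01): return (fz(n,dt)-np.array(json.load(open('tare.json'))))[2]
def touch(x,y,z0,zmin,step=1.0,thr=1.8):
    z=z0
    while z>zmin:
        z-=step; go(x,y,z,.03); f=press(3)
        if f>thr:
            f=press(6); 
            if f>thr: return z,f
    return None,f
E
python3 - <<'E'
from h import *
t=arm.read_time_s()
w=tray(0,.1)
arm.move_ptp([w[0],w[1],.19],ROT); print('t',arm.read_time_s()-t); t=arm.read_time_s()
print('tare',tare(),'sd')
go(1,100,50,.2); print('t',arm.read_time_s()-t); t=arm.read_time_s()
r=[arm.read_contact_force()[2]]
print(press(6)); t=arm.read_time_s()
go(1,100,49,.03); print('1mm step t',arm.read_time_s()-t); t=arm.read_time_s()
a=[]
for _ in range(8): a.append(arm.read_contact_force()[2]); arm.sleep(.01)
print(np.round(a,2),arm.read_time_s()-t, arm.read_eef_pos())
E
```

```text
t 0.6917
tare [ 0.32974194  0.15785857 -2.82374463] sd
t 0.7832999999999997
0.4207234356767331
1mm step t 0.25
[-2.57 -2.72 -2.8  -2.54 -2.93 -2.97 -2.38 -2.63] 0.06669999999999998 [ 0.49176765 -0.03302687  0.1330334 ]
```

Run:
```python
from h import *
r=touch(1,100,49,14,step=1.25); print(r,arm.read_time_s(),fz(5))
```

```text
(16.5, np.float64(2.8776126014051764)) 15.1917 [-0.94663281 -0.22829295  0.69217891]
```

Run:
```python
from h import *
go(1,100,70,.25); go(1,-89,70,.3)
print(press(5),arm.read_time_s())
go(1,-89,44,.15); print(press(5), fz(3))
cv2.imwrite("pics/s3.png",arm.get_image("scene")); cv2.imwrite("pics/w3.png",arm.get_image("wrist"))
go(1,-89,29,.08); print(press(5),fz(3))
r=touch(1,-89,29,22,step=.8); print(r,arm.read_time_s())
im=cv2.imread("pics/s3.png")[60:240,180:380]; cv2.imwrite("pics/s3z.png",cv2.resize(im,None,fx=3.3,fy=3.3))
```

```text
0.026989678123447103 16.425
0.43688773595106456 [ 0.45070441  0.09139149 -2.59512768]
0.013067232379253557 [ 0.29714642  0.13174844 -2.90174674]
(24.199999999999996, np.float64(5.330318569977971)) 19.0167
```

View pics/s3z.png

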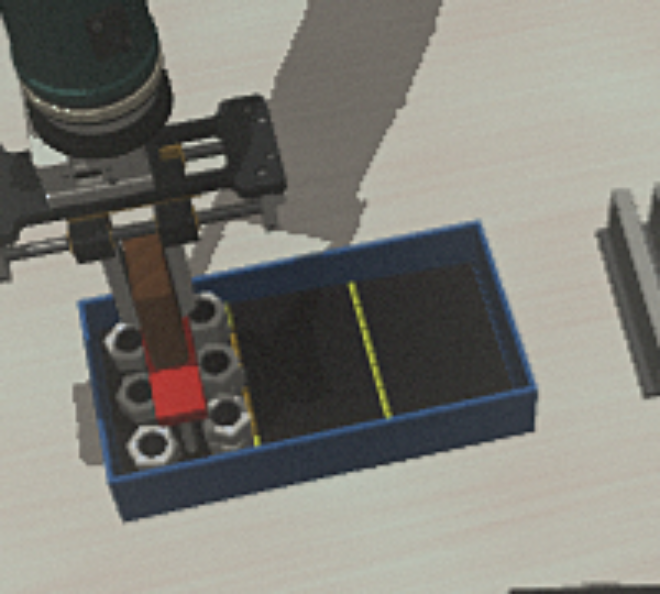

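View pics/w3.png

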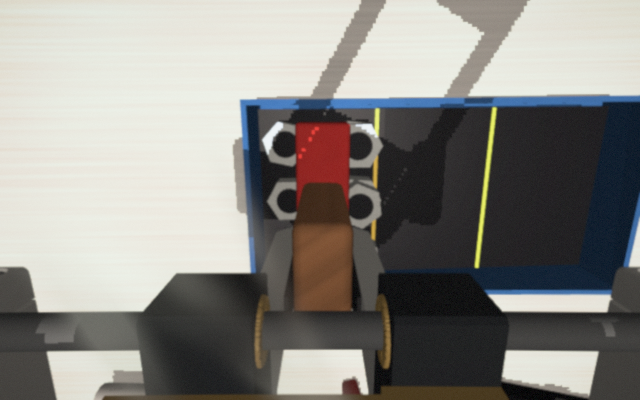

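Run:
```python
from h import *
go(1,-89,43.6,.06); print(press(5))
for y in (-70,-58,-48):
    go(1,y,43.6,.05); print(y,(fz(4)-np.array(json.load(open('tare.json')))).round(2))
cv2.imwrite("pics/s4.png",arm.get_image("scene")); cv2.imwrite("pics/t4.png",arm.get_image("top")); print(arm.read_time_s())
im=cv2.imread("pics/s4.png")[110:220,190:350]; im2=cv2.imread("pics/t4.png")[200:300,280:420]
cv2.imwrite("pics/s4z.png",cv2.resize(im,None,fx=5,fy=5,interpolation=cv2.INTER_CUBIC)); cv2.imwrite("pics/t4z.png",cv2.resize(im2,None,fx=4,fy=4))
```

```text
0.15341273639003772
-70 [-0.26 -0.15 -0.01]
-58 [-0.45 -0.38  0.03]
-48 [-0.08 -0.2  -0.16]
21.0083
```

View pics/s4z.png

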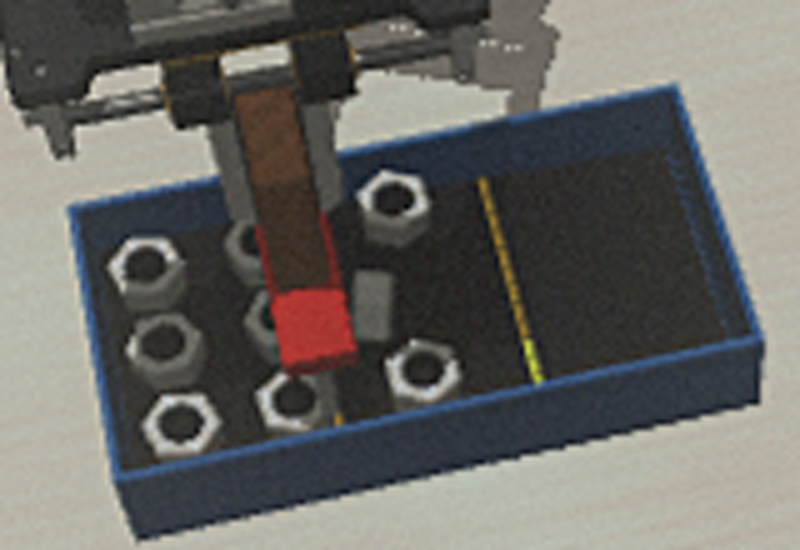

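View pics/t4z.png

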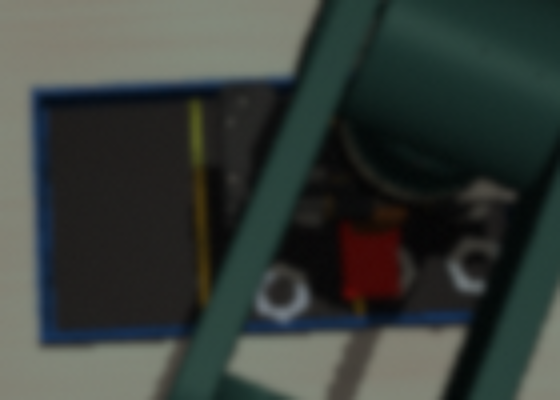

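Run:
```python
from h import *
go(1,-48,48.8,.05)
go(1,-22,48.0,.13); print(press(4))
cv2.imwrite("pics/s5.png",arm.get_image("scene")); cv2.imwrite("pics/w5.png",arm.get_image("wrist")); print(arm.read_time_s())
im=cv2.imread("pics/s5.png")[110:220,190:350]
cv2.imwrite("pics/s5z.png",cv2.resize(im,None,fx=5,fy=5,interpolation=cv2.INTER_CUBIC))
```

```text
-0.20777912252165942
21.7417
```

View pics/s5z.png

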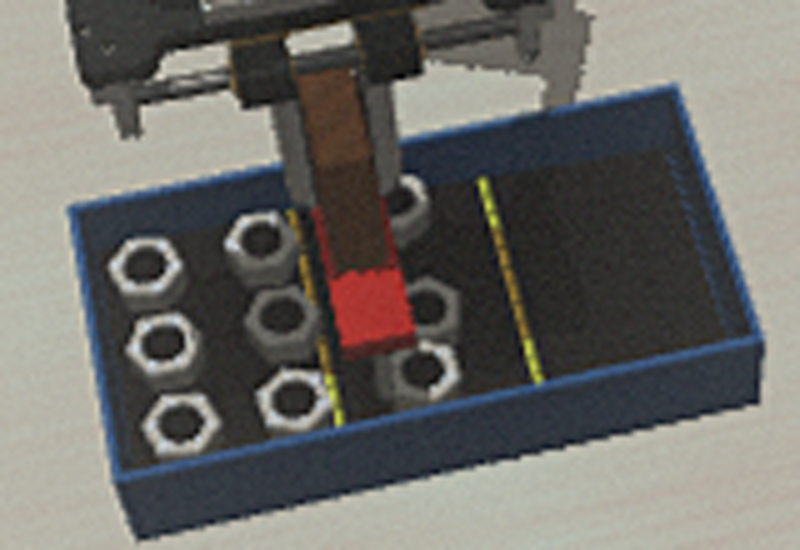

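View pics/w5.png

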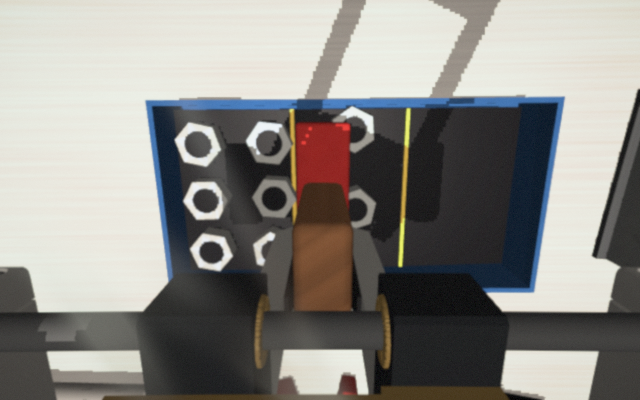

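Run:
```python
from h import *
c=arm.calibration("scene")
f=lambda l:(np.array((190,110))+(np.array(l)+.5)/5-.5)
print((totray(cast(c,f([(395,200),(430,305),(423,370),(262,240),(282,317),(292,399)]),.041))*1e3).round(1).tolist())
```

```text
[[-51.6, 1.4], [9.7, 5.6], [43.0, -4.4], [-44.0, -62.4], [-0.0, -60.6], [43.8, -63.7]]
```

```bash
cat >> h.py <<'E'
SL=-0.058
def B(y): return 25.1+(SL*(y+40) if y>-40 else 0)
def draw(x,y0,y1,step=10,v=.06,tgt=4.3,off=None):
    """touch at y0 and draw to y1 with force correction; returns offset"""
    if off is None:
        go(x,y0,B(y0)+1.5,.08); off=0.6
        while True:
            go(x,y0,B(y0)+off,.03); f=press(5)
            if f>3: break
            if f>1.2: off-=(tgt-f)/6*.8
            else: off-=.6
            if off<-3.5: print('no contact'); return None
    y=y0; s=np.sign(y1-y0); log=[]
    while abs(y1-y)>.5:
        y+=s*min(step,abs(y1-y)); go(x,y,B(y)+off,v); f=press(4)
        log.append((round(y),round(float(f),1),round(float(off),2)))
        if f>9: print('HIGH',log); off+=.7; go(x,y,B(y)+off,.03); f=press(4)
        off+=np.clip((f-tgt)/6*.6,-.5,.5)
    print(log); return off
E
python3 - <<'E'
from h import *
go(1,-34,48,.1); go(1,-34,30,.1); print(press(5))
off=draw(1,-34,74); print(off,arm.read_time_s())
cv2.imwrite("pics/s6.png",arm.get_image("scene"))
im=cv2.imread("pics/s6.png")[110:220,190:350]
cv2.imwrite("pics/s6z.png",cv2.resize(im,None,fx=5,fy=5,interpolation=cv2.INTER_CUBIC))
E
```

```text
-0.2756233165664663
[(-24, 4.2, -0.37), (-14, 4.4, -0.38), (-4, 5.0, -0.36), (6, 4.9, -0.29), (16, 5.2, -0.23), (26, 5.3, -0.15), (36, 4.5, -0.05), (46, 4.4, -0.03), (56, 3.7, -0.02), (66, 3.9, -0.07), (74, 4.0, -0.11)]
-0.14229624340392844 27.325
```

View pics/s6z.png

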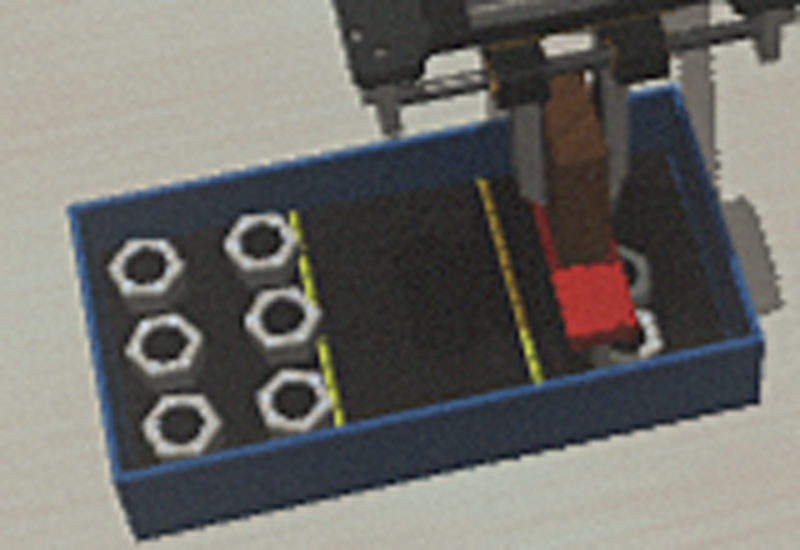

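Run:
```python
from h import *
go(1,74,50,.2); go(1,-88.5,50,.3); cv2.imwrite("pics/s7a.png",arm.get_image("scene")); go(1,-88.5,30,.15); print(press(5))
off=draw(1,-88.5,-16); print(off,arm.read_time_s())
go(1,-16,60,.2)
go(1,-16,100,.2)
cv2.imwrite("pics/s7.png",arm.get_image("scene"));cv2.imwrite("pics/w7.png",arm.get_image("wrist"))
im=cv2.imread("pics/s7.png")[110:220,190:350]
cv2.imwrite("pics/s7z.png",cv2.resize(im,None,fx=5,fy=5,interpolation=cv2.INTER_CUBIC))
im=cv2.imread("pics/s7a.png")[110:220,190:350]
cv2.imwrite("pics/s7az.png",cv2.resize(im,None,fx=4,fy=4,interpolation=cv2.INTER_CUBIC))
print(arm.read_time_s(),press(5),arm.read_finger_gap())
```

```text
0.3143540341751252
[(-78, 4.2, -0.35), (-68, 5.0, -0.36), (-58, 5.2, -0.29), (-48, 5.4, -0.2), (-38, 4.1, -0.1), (-28, 4.8, -0.12), (-18, 4.2, -0.07), (-16, 4.1, -0.08)]
-0.09838561410210814 32.6083
33.3917 -0.04036580717510052 0.02383218158880177
```

View pics/s7z.png

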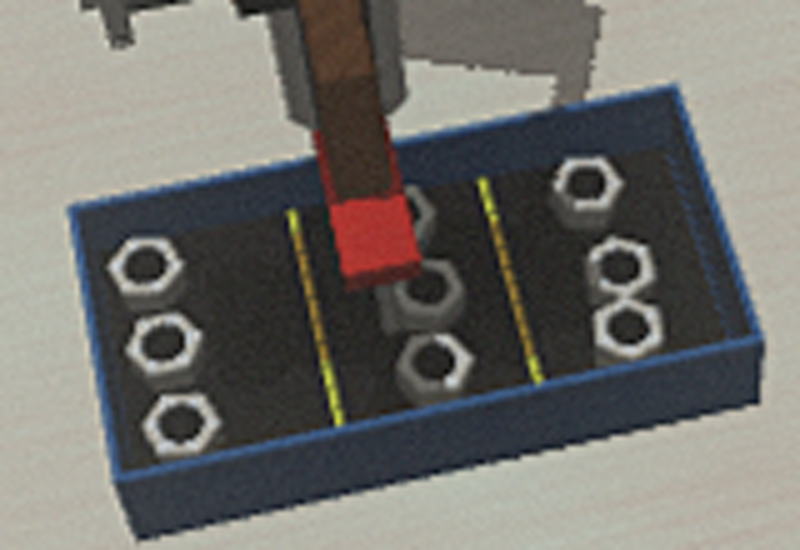

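View pics/w7.png

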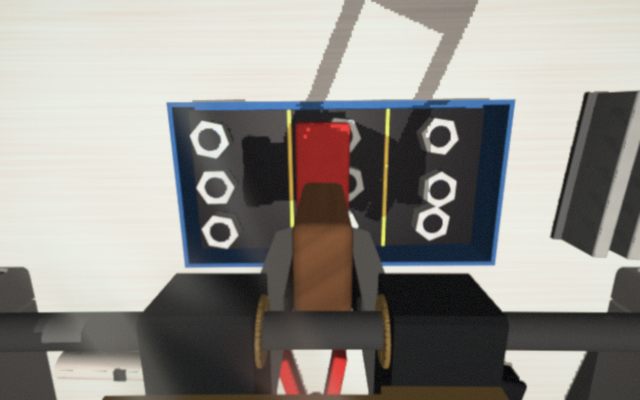

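Run:
```python
from h import *
R=rpy(np.pi/2+YR,sgn=1)
arm.move_ptp([*RC,.19],R); print(arm.read_time_s())
arm.move_l([*RC,.145],velocity=.1); print('lateral',fz(4).round(2))
arm.move_l([*RC,.125],velocity=.06); print(fz(4).round(2))
arm.move_l([*RC,.096],velocity=.06); print(fz(4).round(2),press(4))
z=.096
while z>.0905:
    z-=.0008; arm.move_l([*RC,z],velocity=.02); f=press(4)
    if f>1.5: break
print(z,f,fz(4).round(2),arm.read_time_s())
cv2.imwrite("pics/s8.png",arm.get_image("scene"))
im=cv2.imread("pics/s8.png")[70:200,300:440]
cv2.imwrite("pics/s8z.png",cv2.resize(im,None,fx=5,fy=4.5,interpolation=cv2.INTER_CUBIC))
```

```text
34.5083
lateral [ 0.38 -0.11 -3.3 ]
[ 0.14  0.14 -2.8 ]
[-0.05  0.06 -2.43] -0.0260530031643027
0.09200000000000003 6.729870516235513 [-1.05 -0.62  4.07] 37.8083
```

View pics/s8z.png

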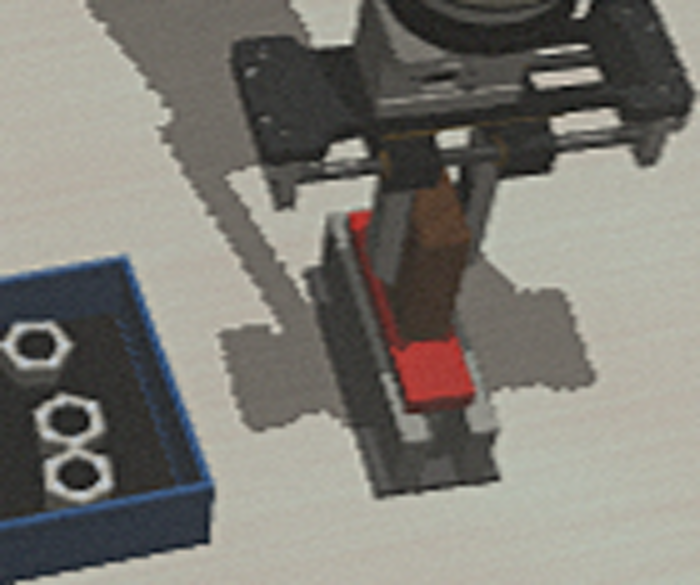

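The rake's bar rests on both rails, at the same height as at pickup. I'll release it, back off and check.

Run:
```python
from h import *
arm.move_l([*RC,.0925],velocity=.02)
arm.open_gripper(); print(arm.read_finger_gap())
arm.move_l([*RC,.22],velocity=.15)
arm.goto_joints([1.0,-0.3,1.5,0,1.7,-1.0]) ; print(arm.read_time_s(),arm.read_eef_pos())
arm.sleep(.3)
for n in("scene","top"): cv2.imwrite(f"pics/{n}9.png",arm.get_image(n))
a=cv2.imread("pics/scene9.png")[80:220,190:420]; cv2.imwrite("pics/s9z.png",cv2.resize(a,None,fx=3.4,fy=3.4,interpolation=cv2.INTER_CUBIC))
a=cv2.imread("pics/top9.png")[100:300,150:480]; cv2.imwrite("pics/t9z.png",cv2.resize(a,None,fx=2.4,fy=2.4,interpolation=cv2.INTER_CUBIC))
```

```text
0.09368331121260451
41.8 [0.19802813 0.41189503 0.3276224 ]
```

View pics/s9z.png

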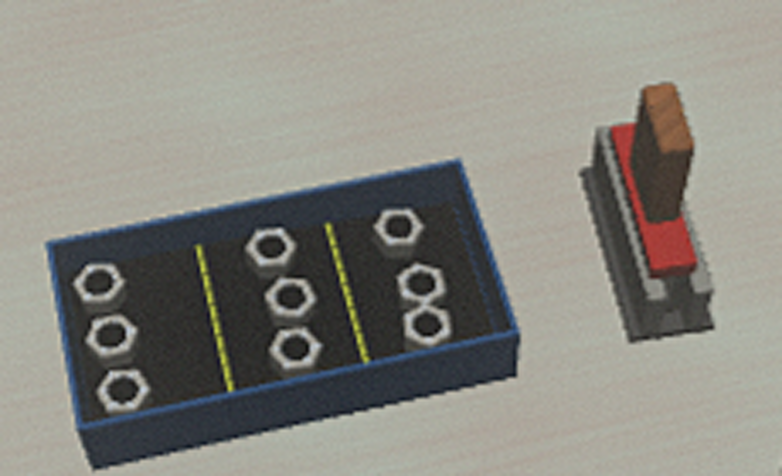

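View pics/t9z.png

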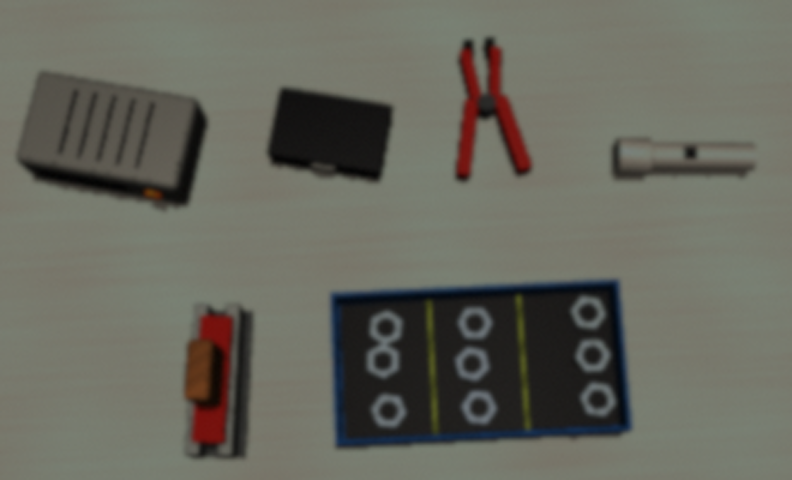

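```bash
python3 -c "
from workcell import arm
arm.hand_in(); print(arm.read_time_s())"
```

```text
the job is handed in; nothing more can be done
the job is handed in; nothing more can be done
```

I handed the job in at about 42 s on the robot's clock. The nine nuts lie flat in one layer, three in each section, and the rake hangs upright in its stand with its bar on both rails.

- **Board:** I felt it by touch. It falls by about 0.058 rad beyond the fold.
- **Top nuts:** I knocked the three top nuts off the stack with the tines raised about 18.5 mm. They were not on the board for that stroke, because the stack could not be parted any other way. One nut ended up standing on edge, so I tipped it flat with a second raised stroke, tines about 24 mm above the board.
- **Draws on the board:** I then drew those three into the +y section and the second row into the middle section. The tines stayed on the board, and press readings about every 10 mm were 3.7 to 5.4 N. The highest press I read on the board at any time was about 5.4 N.
- **Rehanging:** The rake pressed on the rails with up to about 6.7 N before I let it go.

**Last checks:** Both fixed cameras show the nuts and the rake as above. The other things on the shelf look unmoved in the pictures; I did not measure them. Two nuts in the +y section touch side by side, with centres about 33 mm apart, but neither is on the other. No check failed.

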